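# Shakers lined up by height at the refill station

## Robot

A 7-joint arm with a two-finger parallel gripper is mounted at the origin on the work surface. World frame = base frame: x ahead of the robot, y to its left, z up, the work surface at z = 0. Lengths are in m, angles in rad, forces in N, time in s.
With the tool pointing down it reaches from about 0.425 to 0.825 m from the base axis. Payload 3.6 kg.
Tool frame: the origin (TCP) lies where the fingers leave the gripper's body, on its centre line; the fingertips stand 73 mm ahead of it and the grasp point (between the pads) lies 54 mm ahead of it; x points along the fingers, y is the direction in which the jaws open and shut, and the axes are right-handed (so a half turn about x gives the same grasp; the last joint's range is limited). The gripper opens to 85 mm and grips with 20 to 120 N. Pads are 22 mm wide; open, the fingers measure 114 mm over their backs; the gripper's body (76 mm by 85 mm) begins 54 mm behind the grasp point. The pads swing forward as they close: fully open they stand 13 mm farther back than shut.
Start: joints at [1.323, 0.615, -0.013, 1.423, 0.008, 1.103, -0.04], TCP at [0.143, -0.634, 0.304] pointing down, gripper open.
Joint ranges: [-3.12, 3.12], [-0.3, 2.06], [-1.34, 1.32], [0.26, 2.42], [-1.36, 4.5], [0.01, 1.98], [-2.84, 2.84]. Speed limits (rad/s): [2.79, 2.79, 3.14, 3.14, 3.14, 3.14, 3.14].

## Interface

Orientations are given as a unit quaternion [x, y, z, w].
In Python, from station import arm, snapshot, camera_info, ticket gives the robot as it stands. Calls block until the motion is done:
- arm.movep(position, orientation): joint-space move of the TCP to a pose.
- arm.line_to(position, velocity=0.15, ori=None): straight line of the TCP; ori=None keeps the orientation; velocity is the mean speed in m/s.
- arm.move_j(angles): joint-space move.
- arm.move_gripper(opening, effort=None): opening from 0.0 (shut) to 1.0 (fully open); effort is the grip in N (None keeps the last); returns when the fingers have stopped.
- arm.pause(seconds).
- arm.ik(position, orientation): joint angles nearest the present ones, or None.
- snapshot(name): name is "side" or "top"; returns the picture (384x512x3 uint8, blue, green, red); there is no depth.
- camera_info(name): a dict with "fx", "fy", "cx", "cy" (pixels), "dist_coeffs" ([k1, k2, p1, p2, k3] as OpenCV has them; the pictures are not rectified), "R" (3x3) and "t" (3): a world point X has camera coordinates R X + t. Camera axes: x right, y down, z forward; pixel columns grow to the right and rows downward; lengths in m; the calibration is good to about 2 mm. A picture is of the moment at which its call begins. camera_info takes no time and is no camera call.
A pose or a line that the arm cannot do raises arm.MotionError and nothing moves.
- ticket.finish_job(): hands the job in, once; it reports no verdict.
Readings, each from a call of its own:
- arm.read_time(): time.
- arm.read_joint_positions(): joint angles.
- arm.read_dq(): joint speeds.
- arm.read_effort(): joint torques, N m.
- arm.read_tool_pos(): TCP position.
- arm.read_eef_rot(): TCP orientation.
- arm.read_ft_force(): force on the tool from outside, world axes, zero at the start.
- arm.read_wrist_torque(): the same for the moment, N m.
- arm.read_opening(): opening from 0.0 (shut) to 1.0 (fully open).
Only numpy, scipy, OpenCV 4.12 (cv2) and the standard library are available. Lean on these libraries where they do the work, as an engineer would, in place of code of your own. Each camera call takes 0.05 s, during which the arm holds its last target.

## Task

Line up the four steel shakers in order of height on the row of coasters, one upright in the middle of each, with the tallest beside the napkin dispenser and the shortest beside the menu holder. Set each one down rather than dropping it, let none fall over, and leave the dispenser and the menu holder where they stand.

Things in the scene. Friction and masses are not known exactly. Their poses are not given: they have to be found in the camera images.
- shaker_a: loose steel shaker with a domed perforated top, an upright plain cylinder 62 mm in diameter and 145 mm high in all (the top 16 mm is the dome, narrower than the sides), the tallest of the four; 265 g, give or take 30 %. It starts upright on the shelf (z = 0). Origin: centre of its underside, z up
- shaker_b: loose steel shaker with a domed perforated top, an upright plain cylinder 56 mm in diameter and 120 mm high in all (the top 16 mm is the dome, narrower than the sides), the second tallest of the four; 210 g, give or take 30 %. It starts upright on the shelf (z = 0). Origin: centre of its underside, z up
- shaker_c: loose steel shaker with a domed perforated top, an upright plain cylinder 50 mm in diameter and 95 mm high in all (the top 16 mm is the dome, narrower than the sides), the third tallest of the four; 155 g, give or take 30 %. It starts upright on the shelf (z = 0). Origin: centre of its underside, z up
- shaker_d: loose steel shaker with a domed perforated top, an upright plain cylinder 44 mm in diameter and 70 mm high in all (the top 16 mm is the dome, narrower than the sides), the shortest of the four; 100 g, give or take 30 %. It starts upright on the shelf (z = 0). Origin: centre of its underside, z up
- coaster_1: fixed black rubber coaster, disc 78 mm in diameter, 3 mm thick, number 1 of a straight row 1-2-3-4, about 97 mm apart, on a fixed metal strip 92 x 400 mm, 6 mm high. Origin: centre of its underside, on the strip; its upper face is 3 mm above that, 9 mm above the shelf. y axis: along the row from 1 to 4; x: across it. The dispenser may be beyond coaster 1 or 4
- coaster_2: fixed black rubber coaster, disc 78 mm in diameter, 3 mm thick, number 2 of a straight row 1-2-3-4, about 97 mm apart, on a fixed metal strip 92 x 400 mm, 6 mm high. Origin: centre of its underside, on the strip; its upper face is 3 mm above that, 9 mm above the shelf. y axis: along the row from 1 to 4; x: across it. The dispenser may be beyond coaster 1 or 4
- coaster_3: fixed black rubber coaster, disc 78 mm in diameter, 3 mm thick, number 3 of a straight row 1-2-3-4, about 97 mm apart, on a fixed metal strip 92 x 400 mm, 6 mm high. Origin: centre of its underside, on the strip; its upper face is 3 mm above that, 9 mm above the shelf. y axis: along the row from 1 to 4; x: across it. The dispenser may be beyond coaster 1 or 4
- coaster_4: fixed black rubber coaster, disc 78 mm in diameter, 3 mm thick, number 4 of a straight row 1-2-3-4, about 97 mm apart, on a fixed metal strip 92 x 400 mm, 6 mm high. Origin: centre of its underside, on the strip; its upper face is 3 mm above that, 9 mm above the shelf. y axis: along the row from 1 to 4; x: across it. The dispenser may be beyond coaster 1 or 4
- dispenser: chrome napkin dispenser, an upright block 120 x 100 mm in plan (100 mm along the row) and 135 mm high, 1.6 kg, loose, standing beyond one end of the row, its centre about 130 mm from the centre of the end coaster; leave it where it is. Origin: centre of its underside
- menu_holder: pink melamine menu holder with upright menus, 120 x 95 mm in plan (95 mm along the row) and 161 mm high, 1.2 kg, loose, standing beyond the other end of the row, its centre about 130 mm from the centre of the end coaster; leave it where it is. Origin: centre of its underside

How it is judged:
At the end, for the whole second after the job is handed in: Each shaker stands upright (within 0.1 rad) and at rest on its coaster, its centre within 13 mm of the coaster centre: tallest on the coaster next to the dispenser, then second and third tallest, shortest on the coaster next to the menu holder (((horizontal distance between shaker_a and coaster_1 below 0.013 m and z of shaker_a in the frame of coaster_1 between 0 and 0.007 m and horizontal distance between shaker_b and coaster_2 below 0.013 m and z of shaker_b in the frame of coaster_2 between 0 and 0.007 m and horizontal distance between shaker_c and coaster_3 below 0.013 m and z of shaker_c in the frame of coaster_3 between 0 and 0.007 m and horizontal distance between shaker_d and coaster_4 below 0.013 m and z of shaker_d in the frame of coaster_4 between 0 and 0.007 m and horizontal distance between dispenser and coaster_1 below 0.2 m) or (horizontal distance between shaker_a and coaster_4 below 0.013 m and z of shaker_a in the frame of coaster_4 between 0 and 0.007 m and horizontal distance between shaker_b and coaster_3 below 0.013 m and z of shaker_b in the frame of coaster_3 between 0 and 0.007 m and horizontal distance between shaker_c and coaster_2 below 0.013 m and z of shaker_c in the frame of coaster_2 between 0 and 0.007 m and horizontal distance between shaker_d and coaster_1 below 0.013 m and z of shaker_d in the frame of coaster_1 between 0 and 0.007 m and horizontal distance between dispenser and coaster_4 below 0.2 m)) and angle between each of shaker_a, shaker_b, shaker_c, shaker_d's own z axis and vertical below 0.1 rad and linear speed of each of shaker_a, shaker_b, shaker_c, shaker_d below 0.02 m/s); the robot touches nothing.
It fails at once if a shaker falls over (tilts more than 0.6 rad) (angle between any of shaker_a, shaker_b, shaker_c, shaker_d's own z axis and vertical above 0.6 rad).
It fails at once if a shaker is dropped or flung (moves faster than 0.6 m/s out of the fingers) ((linear speed of shaker_a above 0.6 m/s and contact force between the fingers and shaker_a below 0.2 N) or (linear speed of shaker_b above 0.6 m/s and contact force between the fingers and shaker_b below 0.2 N) or (linear speed of shaker_c above 0.6 m/s and contact force between the fingers and shaker_c below 0.2 N) or (linear speed of shaker_d above 0.6 m/s and contact force between the fingers and shaker_d below 0.2 N)).
It fails at once if the dispenser or the menu holder is moved more than 20 mm (distance of any of dispenser, menu_holder from where it was at the start of the episode above 0.02 m).
It also fails if it takes over 106 s, if anything falls off the work surface, if the arm or the gripper's body presses on something with over 40 N, if the wrist force passes 120 N, or if a joint passes its speed limit or range.

## Working session

There is one attempt and no reset: what is moved stays moved. The work goes in short steps, each a Python script; the robot and the scene stay as the last script left them, time stands still between calls to the robot, and variables do not carry over. Pictures are saved under pics/ and viewed, and the job is handed in when it is done.

```bash
ls; mkdir -p pics; python3 - <<'E'
from station import arm,snapshot,camera_info
import cv2
for n in("side","top"):
    im=snapshot(n); cv2.imwrite(f"pics/{n}0.png",im); print(camera_info(n))
print(arm.read_time(),arm.read_tool_pos(),arm.read_eef_rot(),arm.read_opening())
E
```

```text
pics
{'fx': 443.9684343332764, 'fy': 443.9684343332764, 'cx': 251.22038528774164, 'cy': 199.69371571474775, 'dist_coeffs': array([-0.16529387,  0.        ,  0.        ,  0.        ,  0.        ]), 'R': array([[-8.14439433e-01, -5.80248369e-01,  4.90652606e-04],
       [-3.52803918e-01,  4.94525611e-01, -7.94338603e-01],
       [ 4.60671038e-01, -6.47113785e-01, -6.07475056e-01]]), 't': array([0.47155117, 0.23265993, 0.74776659])}
{'fx': 449.3561695925852, 'fy': 449.3561695925852, 'cx': 255.5654961335151, 'cy': 182.83722555580113, 'dist_coeffs': array([-0.00390257,  0.        ,  0.        ,  0.        ,  0.        ]), 'R': array([[-0.02001692, -0.99979401, -0.0033551 ],
       [-0.9939624 ,  0.02026204, -0.10783409],
       [ 0.10787985,  0.00117633, -0.99416324]]), 't': array([0.02895759, 0.5900583 , 0.93350854])}
0.1 [ 0.14285163 -0.6335774   0.30283127] [-0.70265601 -0.07909318  0.70286667 -0.0774419 ] 1.002874814165557
```

View pics/side0.png

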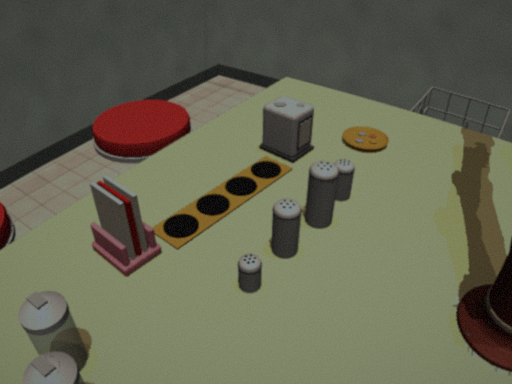

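View pics/top0.png

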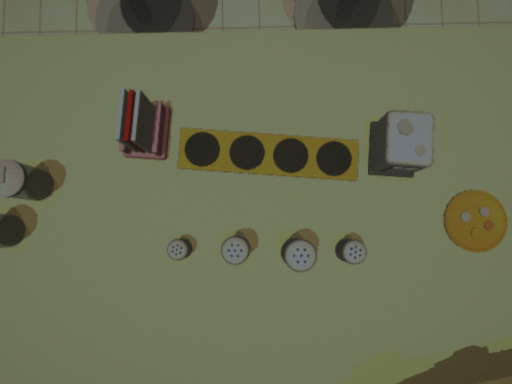

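```bash
python3 - <<'E'
import cv2
t=cv2.imread("pics/top0.png"); s=cv2.imread("pics/side0.png")
a=cv2.convertScaleAbs(t[215:285,150:390],alpha=1.6); b=cv2.convertScaleAbs(t[115:190,170:370],alpha=1.6)
c=cv2.convertScaleAbs(s[140:300,220:370],alpha=1.6)
cv2.imwrite("pics/c1.png",cv2.resize(a,None,fx=3.3,fy=3.3,interpolation=2))
cv2.imwrite("pics/c2.png",cv2.resize(b,None,fx=4,fy=4,interpolation=2))
cv2.imwrite("pics/c3.png",cv2.resize(c,None,fx=3.7,fy=3.7,interpolation=2))
E
```

```text
(no output)
```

View pics/c1.png

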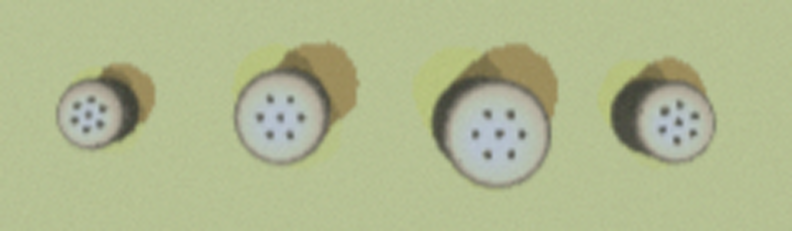

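View pics/c2.png

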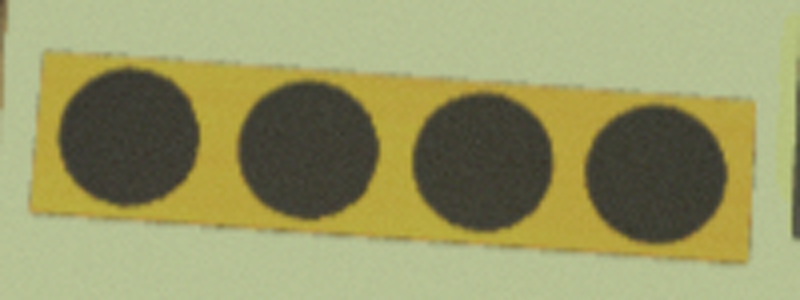

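View pics/c3.png

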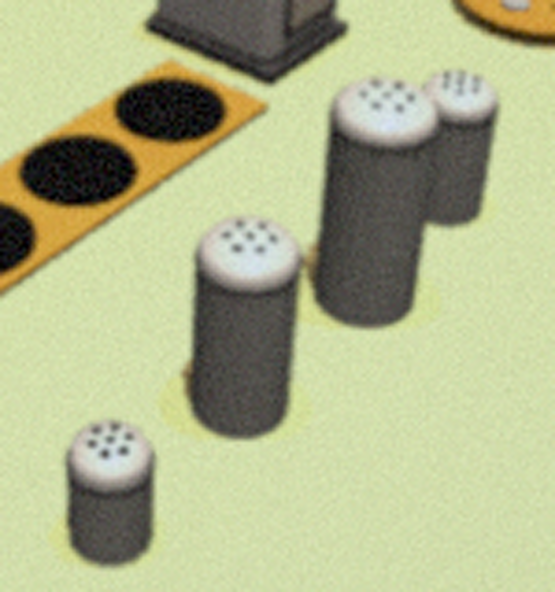

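```bash
cat > h.py <<'E'
import numpy as np, cv2
from station import camera_info
def world(n,px,z):
    c=camera_info(n);K=np.array([[c['fx'],0,c['cx']],[0,c['fy'],c['cy']],[0,0,1]])
    u=cv2.undistortPoints(np.array([[px]],float),K,c['dist_coeffs'])[0,0]
    d=c['R'].T@np.array([u[0],u[1],1]);o=-c['R'].T@c['t']
    return (o+d*(z-o[2])/d[2])[:2]
def pix(n,X):
    c=camera_info(n);K=np.array([[c['fx'],0,c['cx']],[0,c['fy'],c['cy']],[0,0,1]])
    return cv2.projectPoints(np.array([X],float),cv2.Rodrigues(c['R'])[0],c['t'],K,c['dist_coeffs'])[0][0,0]
E
python3 - <<'E'
from h import *
t=cv2.imread("pics/top0.png")
g=t[115:190,170:370].max(axis=2)
n,l,st,ce=cv2.connectedComponentsWithStats((g<75).astype(np.uint8))
for i in range(1,n):
    if 500<st[i,4]<2500: p=ce[i]+[170,115]; w=world("top",p,.009); print("coaster",p,w,st[i,4], pix("side",[*w,.009]))
H=dict(d=.07,b=.12,a=.145,c=.095)
cir=dict(d=(90,114),b=(281,116),a=(497,133),c=(676,121)); ho=dict(d=(89,115),b=(280,117),a=(498,134),c=(679,122))
f=lambda u:np.array([150+(u[0]+.5)/3.3-.5,215+(u[1]+.5)/3.3-.5])
for k in H:
    w=world("top",f(ho[k]),H[k]); print(k,world("top",f(cir[k]),H[k]-.014),w,"side base",pix("side",[*w,0]),"top",pix("side",[*w,H[k]]))
# side holes measured, crop 220,140 x3.7
sh=dict(d=(110,440),b=(249,236),a=(388,95),c=(462,83))
for k in H:
    p=np.array([220+(sh[k][0]+.5)/3.7-.5,140+(sh[k][1]+.5)/3.7-.5]); print(k,p,world("side",p,H[k]))
s=cv2.imread("pics/side0.png");g=s.max(axis=2)
n,l,st,ce=cv2.connectedComponentsWithStats((g<50).astype(np.uint8))
for i in range(1,n):
    if 300<st[i,4]<1500: print(ce[i],st[i,4],world("side",ce[i],.009))
E
```

```text
coaster [201.83703704 148.83492063] [0.67132999 0.1347525 ] 945 [180.93618688 225.03290825]
coaster [246.65892291 152.06652587] [0.66200865 0.03542557] 947 [213.05501602 203.79330678]
coaster [290.2327044  155.10587002] [ 0.65320177 -0.0609227 ] 954 [240.93520324 185.31629321]
coaster [333.52719665 158.19037657] [ 0.64432879 -0.15646049] 956 [265.8346827  168.89573112]
d [0.45352393 0.18199108] [0.45341754 0.18012327] side base [250.04059296 284.66108275] top [249.99275165 258.61784893]
b [0.45187343 0.06009228] [0.45185399 0.05998451] side base [284.39589188 249.36123439] top [287.36014574 203.67944284]
a [ 0.44072224 -0.06494209] [ 0.44089548 -0.06417437] side base [317.91870828 219.90937356] top [324.34631577 165.61276618]
c [ 0.44309726 -0.17855449] [ 0.44313475 -0.17733308] side base [339.51093302 194.99043057] top [344.39448688 161.8123796 ]
d [249.36486486 258.55405405] [0.45443293 0.18064859]
b [286.93243243 203.41891892] [0.45294506 0.05977054]
a [324.5        165.31081081] [ 0.44117299 -0.06537477]
c [344.5        162.06756757] [ 0.4424573  -0.17648467]
[212.26256983  80.25538707] 1253 [ 1.13574085 -0.53441581]
[290.81318681 146.84835165] 455 [ 0.64997041 -0.28918626]
[ 44.30344333 155.88737446] 1394 [1.19053139 0.14427179]
[265.52197802 169.43131868] 364 [ 0.64358927 -0.15392455]
[320.33802817 195.36747759] 781 [ 0.47543733 -0.13761003]
[240.66974596 185.74364896] 433 [ 0.65266269 -0.05910865]
[212.63618677 204.39105058] 514 [0.66137109 0.03772551]
[282.68989547 234.7456446 ] 574 [0.47396365 0.03241858]
[180.48045603 225.6514658 ] 614 [0.67073397 0.13687108]
```

```bash
cat >> h.py <<'E'
from station import arm,snapshot
from scipy.spatial.transform import Rotation as Rn
S=dict(a=(.441,-.065),b=(.4523,.060),c=(.443,-.177),d=(.454,.1807))
C=dict(a=(.644,-.1555),b=(.653,-.060),c=(.6617,.0365),d=(.671,.1358))
Z=dict(a=.156,b=.132,c=.110,d=.090)
H=dict(d=.07,b=.12,a=.145,c=.095)
row=np.array([.027,.291,0]);row/=np.linalg.norm(row)
def quat(s):
    x=np.array([0,0,-1.]); y=s*np.array([row[1],-row[0],0]); return Rn.from_matrix(np.c_[x,y,np.cross(x,y)]).as_quat()
E
python3 - <<'E'
from h import *
for s in(1,-1):
    print(s)
    for k in 'abcd':
        for P,z in((S[k],Z[k]),(S[k],Z[k]+.16),(C[k],Z[k]+.16),(C[k],Z[k]+.009)):
            q=arm.ik([*P,z],quat(s)); print(k,None if q is None else np.round(q,2))
print(arm.read_joint_positions())
E
```

```text
1
a [ 0.31  0.56 -0.3   2.15  0.35  0.48 -0.36]
a [ 0.5   0.32 -0.53  1.95  0.2   0.92 -0.23]
a [ 0.46  0.66 -0.47  1.36  0.31  1.19 -0.13]
a [ 0.42  0.81 -0.39  1.52  0.36  0.89 -0.18]
b [ 0.03  0.62 -0.3   2.14  0.41  0.44 -0.69]
b [ 0.37  0.42 -0.76  1.96  0.37  0.9  -0.68]
b [ 0.32  0.67 -0.48  1.41  0.32  1.13 -0.3 ]
b [ 0.26  0.83 -0.37  1.56  0.37  0.83 -0.34]
c [ 0.5   0.68 -0.25  2.09  0.39  0.42 -0.15]
c [ 0.64  0.42 -0.43  1.94  0.23  0.82 -0.01]
c [ 0.17  0.7  -0.47  1.42  0.34  1.1  -0.45]
c [ 0.1   0.86 -0.34  1.55  0.36  0.8  -0.48]
d [-0.37  0.71 -0.08  2.07  0.16  0.36 -0.67]
d [ 0.17  0.58 -0.9   1.93  0.57  0.91 -1.11]
d [ 0.05  0.77 -0.55  1.37  0.42  1.12 -0.65]
d [-0.06  0.91 -0.33  1.48  0.36  0.81 -0.61]
-1
a [-0.16  0.57  0.37  2.16 -0.44  0.48 -2.68]
a [-0.67  0.48  1.14  1.98 -0.52  1.01 -2.52]
a [-0.01  0.65  0.39  1.37 -0.25  1.17 -2.82]
a [-0.04  0.82  0.45  1.54 -0.42  0.88 -2.68]
b [ 0.51  0.91 -1.15  2.12  1.11  0.93  1.74]
b [ 0.58  0.56 -1.15  1.95  0.6   1.02  2.21]
b [-0.47  0.88  1.13  1.44 -0.8   1.33 -2.53]
b [-0.19  0.84  0.46  1.57 -0.46  0.83 -2.79]
c [ 0.11  0.69  0.34  2.11 -0.54  0.43 -2.36]
c [ 0.06  0.41  0.38  1.96 -0.21  0.81 -2.67]
c [ 0.45  0.91 -1.15  1.41  0.83  1.35  2.32]
c [ 0.46  1.13 -1.15  1.53  1.08  1.21  2.16]
d [ 0.24  1.04 -1.15  2.06  1.23  0.99  1.45]
d [ 0.29  0.69 -1.15  1.93  0.74  1.03  1.85]
d [ 0.28  0.97 -1.15  1.36  0.88  1.36  2.18]
d [ 0.29  1.18 -1.15  1.47  1.11  1.23  2.03]
[ 1.32252911  0.61585403 -0.0125714   1.4247452   0.0080796   1.10339755
 -0.04035794]
```

```bash
cat >> h.py <<'E'
def pick(k,up=.155,first=False):
    q=quat(1); x,y=S[k]
    arm.move_gripper(1.0,40)
    arm.movep([x,y,max(Z[k]+up,.29)],q)
    arm.line_to([x,y,Z[k]+.005],.2); f0=arm.read_ft_force()
    arm.line_to([x,y,Z[k]],.03)
    print("down df",np.round(arm.read_ft_force()-f0,2))
    arm.move_gripper(0.0,40)
    print("opening mm",85*arm.read_opening(),np.round(arm.read_ft_force()-f0,2))
    arm.line_to([x,y,Z[k]+.03],.06); arm.line_to([x,y,Z[k]+up],.2)
    print("lift df",np.round(arm.read_ft_force()-f0,2),arm.read_opening()*85,"t",arm.read_time())
def place(k,up=.155):
    q=quat(1); x,y=C[k]; z=Z[k]+.009
    arm.line_to([x,y,Z[k]+up],.2)
    arm.line_to([x,y,z+.02],.15); arm.line_to([x,y,z+.005],.04); arm.pause(.2)
    f0=arm.read_ft_force()
    for dz in (.004,.003,.002,.001,.0,-.001,-.002,-.003):
        arm.line_to([x,y,z+dz],.02); arm.pause(.1); df=arm.read_ft_force()[2]-f0[2]
        if abs(df)>1.0: break
    print("contact dz",dz,"df",df,"tcp",arm.read_tool_pos())
    arm.move_gripper(1.0,40); arm.pause(.2)
    arm.line_to([x,y,z+.03],.08); arm.line_to([x,y,Z[k]+up],.25)
    print("t",arm.read_time())
E
python3 - <<'E'
from h import *
pick('a')
cv2.imwrite("pics/s1.png",snapshot("side"))
E
```

```text
down df [ 0.6  -1.17 -0.6 ]
opening mm 60.53365120076911 [-1.38 -0.28  3.81]
lift df [-0.07 -0.8  -2.86] 60.92331479749714 t 5.6
```

View pics/s1.png

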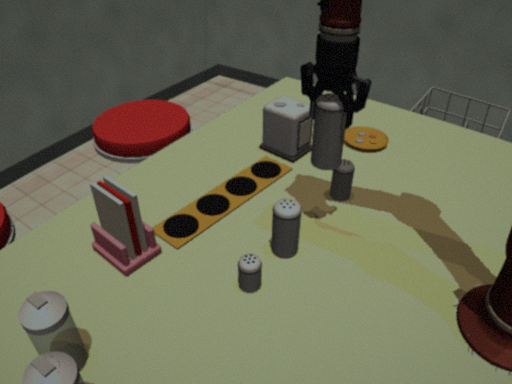

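Shaker A is held upright, with its base near (327,165). It lifted cleanly and the wrist force matches about 270 g. Placing it now.

```bash
python3 - <<'E'
from h import *
place('a')
arm.movep([.443,-.1,.29],quat(1))
cv2.imwrite("pics/s2.png",snapshot("side"));cv2.imwrite("pics/t2.png",snapshot("top"))
E
```

```text
contact dz 0.003 df -1.4810641986052273 tcp [ 0.6439847  -0.15550906  0.16796698]
t 11.0
```

View pics/s2.png

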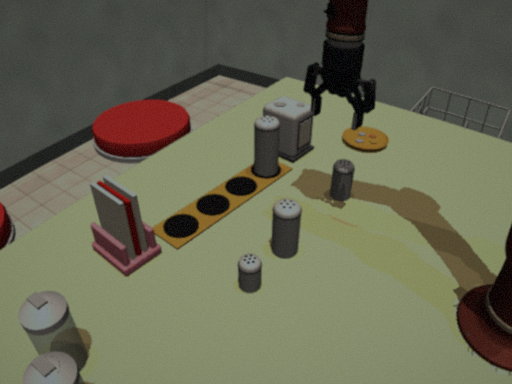

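View pics/t2.png

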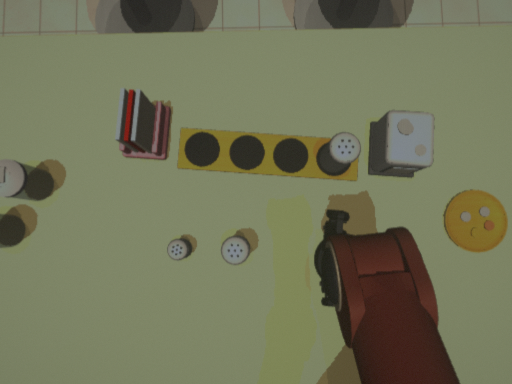

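```bash
sed -i 's/abs(df)>1.0/df>1.8/; s/df=arm.read_ft_force()\[2\]-f0\[2\]/df=fz()-f0[2]/; s/    f0=arm.read_ft_force()$/    f0=[0,0,fz()]/; s/(.004,.003,.002,.001,.0,-.001,-.002,-.003)/(.002,.001,.0,-.001,-.002)/' h.py
cat >> h.py <<'E'
def fz():
    r=[]
    for _ in range(4): r.append(arm.read_ft_force()[2]); arm.pause(.03)
    return np.mean(r)
E
python3 - <<'E'
from h import *
print(pix("top",[*C['a'],.154]),pix("side",[*C['a'],.154]))
pick('c',.17); place('c',.17)
pick('b'); place('b')
arm.movep([.454,.0,.32],quat(1))
cv2.imwrite("pics/s3.png",snapshot("side"));cv2.imwrite("pics/t3.png",snapshot("top"))
E
```

```text
[345.9902237  145.92524387] [266.90109931 118.35564294]
down df [ 0.66  0.58 -0.1 ]
opening mm 48.91872851950379 [-0.55 -0.06  3.64]
lift df [ 0.29  0.04 -2.48] 49.05000747685476 t 15.8417
contact dz 0.0 df 3.0741869262778043 tcp [0.66191387 0.03657328 0.11940523]
t 22.8167
down df [-0.38  1.05  0.18]
opening mm 54.88785428011185 [-1.56  0.58  3.87]
lift df [ 0.25 -0.05 -1.45] 55.01361377543842 t 26.925
contact dz 0.0 df 4.432547536984377 tcp [ 0.65319245 -0.05996299  0.14147461]
t 33.3417
```

View pics/s3.png

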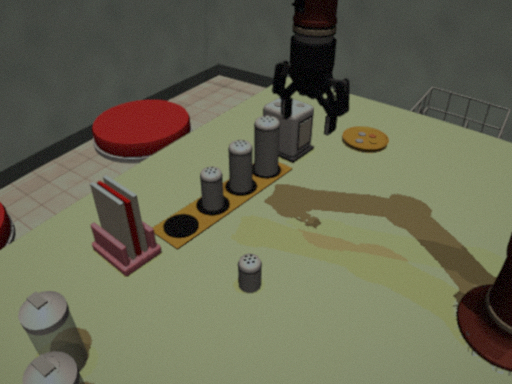

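View pics/t3.png

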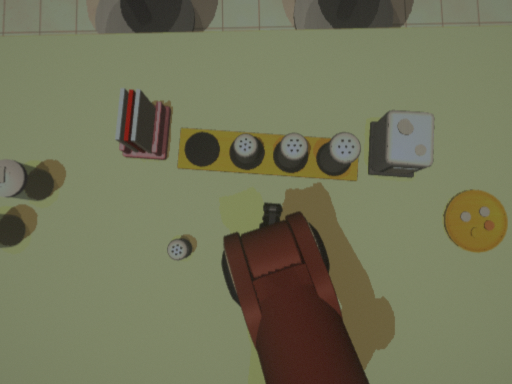

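Shakers A, B and C stand upright on coasters next to the dispenser, with domes in the top view near (345,147), (294,146) and (245,146). Shaker D is untouched at (178,249).

```bash
python3 - <<'E'
from h import *
pick('d'); place('d')
arm.movep([.45,-.1,.32],quat(1))
t=snapshot("top");s=snapshot("side");cv2.imwrite("pics/t4.png",t);cv2.imwrite("pics/s4.png",s)
cv2.imwrite("pics/c4.png",cv2.resize(cv2.convertScaleAbs(t[115:190,170:370],alpha=1.6),None,fx=4,fy=4,interpolation=2))
cv2.imwrite("pics/c5.png",cv2.resize(cv2.convertScaleAbs(s[100:270,80:330],alpha=1.6),None,fx=3,fy=3,interpolation=2))
E
```

```text
down df [ 1.32  0.27 -0.63]
opening mm 42.77677990276051 [0.26 0.15 2.57]
lift df [ 0.63  1.3  -2.23] 42.9472244946055 t 38.6
contact dz 0.0 df 3.6592724983543476 tcp [0.67122672 0.13588809 0.09939313]
t 45.0417
```

View pics/c4.png

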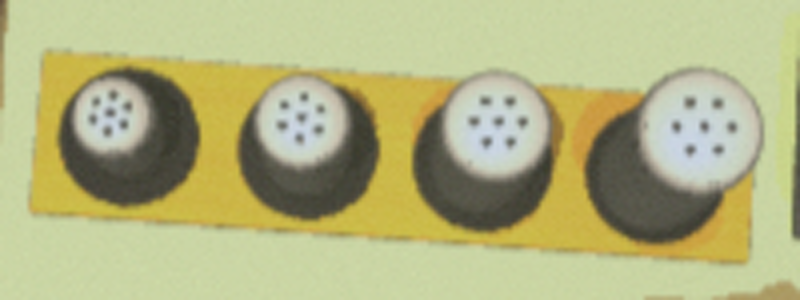

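View pics/c5.png

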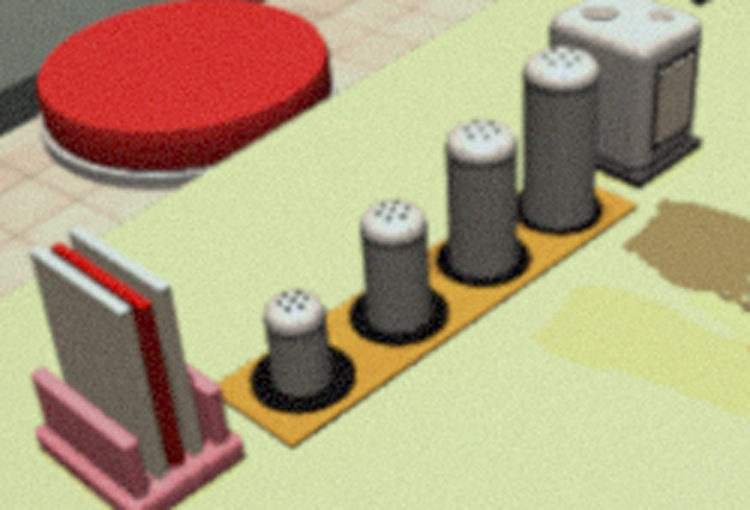

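```bash
python3 - <<'E'
from h import *
T=dict(d=(110,113),c=(301,118),b=(497,122),a=(704,126)); D=dict(d=(294,302),c=(394,211),b=(483,131),a=(563,62))
for k in 'abcd':
    z=H[k]+.009
    w=world("top",(170+(T[k][0]+.5)/4-.5,115+(T[k][1]+.5)/4-.5),z); v=world("side",(80+(D[k][0]+.5)/3-.5,100+(D[k][1]+.5)/3-.5),z)
    print(k,np.round((w-C[k])*1000,1),np.round((v-C[k])*1000,1))
t0=cv2.imread("pics/top0.png");t=cv2.imread("pics/t4.png")
for n,r in(("menu",(85,165,110,175)),("disp",(105,180,365,440))):
    a=t0[r[0]:r[1],r[2]:r[3]];b=t[r[0]:r[1],r[2]:r[3]]
    print(n,cv2.phaseCorrelate(a.mean(2),b.mean(2)))
E
```

```text
a [-0.4  0.7] [-6.5  7.9]
b [-0.6  0.8] [-2.8  1.5]
c [-0.5  0.3] [-1.4  0.4]
d [-0.2  0.1] [-1.5  1. ]
menu ((-0.0473064652270736, 0.040942476730116084), 0.985941841269641)
disp ((0.47127462646322016, 0.4522374001153864), 0.978902127391986)
```

```bash
python3 - <<'E'
import cv2
s=cv2.imread("pics/s4.png");cv2.imwrite("pics/c6.png",cv2.resize(cv2.convertScaleAbs(s[105:185,235:325],alpha=1.6),None,fx=7,fy=7,interpolation=2))
E
```

```text
(no output)
```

View pics/c6.png

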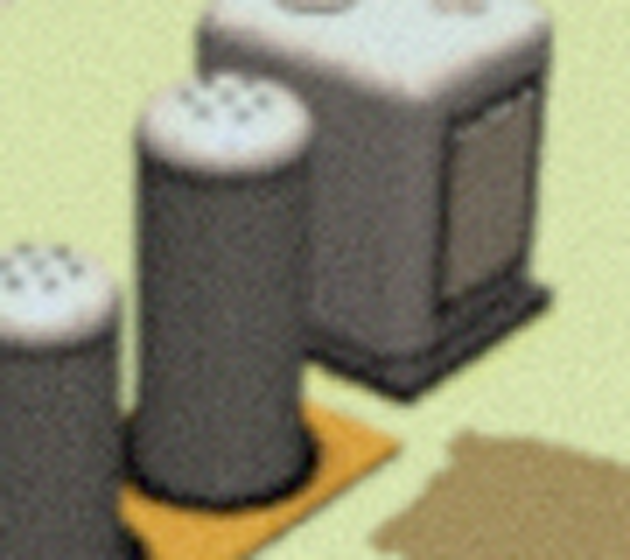

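```bash
python3 - <<'E'
from station import arm,ticket
print(arm.read_time()); ticket.finish_job()
E
```

```text
46.4
the job is handed in; nothing more can be done
```

I put all four shakers on the row and handed the job in at 46.4 s. Going from the napkin dispenser to the menu holder, the order is A, B, C, D, tallest to shortest.

**Final position:** in the last top picture each shaker is upright and within about 1 mm of its coaster centre, well inside the 13 mm limit. The side camera agrees to within about 3 mm for B, C and D.

**Disagreement on A:** my first side-view reading put A about 10 mm off. Re-read on an enlarged crop, its dome sits less than a pixel from where it should be, roughly 1.5 mm.

**Shaker A's release:** a noisy force reading made me release A about 3 mm above its coaster instead of in contact. It stayed upright. I fixed the contact check, and B, C and D were set down with measured contact.

**Dispenser and menu holder:** comparing the first and last top pictures, the menu holder shows no shift. The dispenser shows about 0.5 px (about 1 mm), possibly the arm's changed shadow. I commanded no contact with either one.

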